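# Refasten a fume filter flap with two push rivets

### The job

The filter has been changed: push the flap of the blue fume filter box shut and fasten it with its two push rivets. Press lightly on each rivet and work it along its slot until its black sleeve drops into the hole of the springy clip hidden below and its collar sits down on the washer; only then push its white centre pin in until it is flush with the collar, because a pin driven in before that spreads the sleeve outside the hole and spoils it. Leave the other things on the bench where they are.

Things in the scene. Friction and masses are not known exactly. Their poses are not given: they have to be found in the camera images.
- housing: fixed blue steel filter box of the fume extractor, 160 (x) x 210 (y) x 75 mm high, open at the top under its flap; origin at the centre of its underside, x from the front (louvres, nearest the robot) to the back, y to the left. Both rivet slots run along its y, 58 mm in front of its centre (x = -0.058), their middles 62 mm left and right of it
- flap (a joint): grey sheet-metal flap 162x210x3 mm over the box, hinged along the back top edge (housing x = 0.079, z = 0.075); 0 = shut, grows as it opens, starts at 0.3 to 0.6 rad; a stiff hinge: it stays where it is left and a push of about 3 N near its front edge moves it. Shut, its top is 78 mm above the bench
- flap_tab (a point): point on top of the finger tab in the middle of the flap's front edge (tab 16 mm deep, 44 mm wide). The middle of the flap, 25 mm to either side, is free of rivets
- sleeve_left (a joint): black split sleeve of the left push rivet: 36 mm round collar, 5 mm thick, on a 13 mm round-ended shank; m it has dropped: 0 = standing 12 mm proud of its 44 x 2 mm steel washer, 0.012 = collar down on the washer. Slides down with about 1.2 N, stays where left. Off the hole it is stopped 1.5 mm down by the springy clip strip, which then gives 1.2 N per mm for 6 mm
- pin_left (a joint): white centre pin of the left rivet, grippy head 24 mm across, 4 mm thick; m it is pressed into the sleeve: 0 = head top 12 mm above the collar's top, 0.012 = flush with it. It takes about 13 N to move and stays where it is pushed
- pin_left_top (a point): centre of the top of the left pin's head (109 mm above the bench at the start once the flap is shut, 97 mm with the sleeve down, 85 mm when flush). The rivet with its washer slides up to 13 mm either way from the slot's middle (under 1 N, little more while pressed lightly) and starts near the slot's outer end; the 17 mm hole in the hidden clip lies farther in, up to 10 mm from the slot's middle, elsewhere every time
- sleeve_right (a joint): black split sleeve of the right push rivet: 36 mm round collar, 5 mm thick, on a 13 mm round-ended shank; m it has dropped: 0 = standing 12 mm proud of its 44 x 2 mm steel washer, 0.012 = collar down on the washer. Slides down with about 1.2 N, stays where left. Off the hole it is stopped 1.5 mm down by the springy clip strip, which then gives 1.2 N per mm for 6 mm
- pin_right (a joint): white centre pin of the right rivet, grippy head 24 mm across, 4 mm thick; m it is pressed into the sleeve: 0 = head top 12 mm above the collar's top, 0.012 = flush with it. It takes about 13 N to move and stays where it is pushed
- pin_right_top (a point): centre of the top of the right pin's head (109 mm above the bench at the start once the flap is shut, 97 mm with the sleeve down, 85 mm when flush). The rivet with its washer slides up to 13 mm either way from the slot's middle (under 1 N, little more while pressed lightly) and starts near the slot's outer end; the 17 mm hole in the hidden clip lies farther in, up to 10 mm from the slot's middle, elsewhere every time
- solder_spool: reel of solder, 54 mm across, 31 mm high; bystander
- tin_box: grey tin 63x89x23 mm; bystander
- side_cutters: side cutters with orange handles, 142 mm, lying; bystander
- glue_bottle: white glue bottle, 128 mm tall, standing; bystander

How it is judged:
By the outcome, as a careful person would: the job done as asked, in the order asked, and still so for the second after the job is handed in, with the robot touching nothing.
It also fails if it takes over 58 s, if anything falls off the work surface, if the arm or the gripper's body presses on something with over 40 N, if the wrist force passes 120 N, or if a joint passes its speed limit or range.

### The arm

A 7-joint arm with a two-finger parallel gripper is mounted at the origin on the work surface; the furniture and walls round the work are solid. World frame = base frame: x ahead of the robot, y to its left, z up, the work surface at z = 0. Lengths are in m, angles in rad, forces in N, time in s.
With the tool pointing down it reaches from about 0.4 to 0.85 m from the base axis. Payload 10.4 kg.
Tool frame: the origin (TCP) lies midway between the tips of the shut fingers; the grasp point (between the pads) lies 19 mm behind it (tcp_to_grasp is the distance from the TCP to the grasp point, in m); z points along the fingers, y is the line along which they close (so a half turn about z gives the same grasp; the last joint's range is limited). The gripper opens to 85 mm and grips with 20 to 120 N. Pads are 22 mm wide; open, the fingers measure 114 mm over their backs; the gripper's body (76 mm by 85 mm) begins 54 mm behind the grasp point. The pads swing forward as they close: fully open they stand 13 mm farther back than shut.
Start: joints at [-0.023, 0.332, -0.065, 1.46, 0.022, 1.35, -0.088], TCP at [0.625, 0, 0.231] pointing down, gripper open.
Joint ranges: [-2.6, 2.6], [-0.5, 2.12], [-1.47, 1.34], [0.16, 2.42], [-1.27, 4.41], [0.06, 2.06], [-2.6, 2.6]. Speed limits (rad/s): [2.22, 2.22, 2.79, 2.79, 3.14, 3.14, 3.14].

### API

Orientations are given as a unit quaternion [w, x, y, z].
In Python, from rig import state, read_camera, job_done, tcp_to_grasp gives the robot as it stands.
- The arm moves only by the tool apply_moves, never from a script. Its argument "steps" is a list of rows, each a list of 7 numbers: the shift along the tool's x, y, z scaled (see below), then the turn, a rotation vector about the tool's x, y, z scaled (see below), then the opening, from -1 (shut) to 1 (fully open), so that 0 is half open. In form: [[x, y, z, rx, ry, rz, gripper], ...]. A call has 1 to 20 rows; each row is the pose to reach, as a shift and turn from the pose commanded when the call began, along the tool's axes at that moment; what a row does not reach only later rows make up. The controller multiplies each number of a shift by 100 mm and each number of a turn by 45 degrees. A row lasts 1/10 s, in which the tool goes at most 50 mm and 8.59 degrees, less where a joint would pass 70% of its speed; a pose out of reach is approached as far as the arm can. A call with a number of a shift or a turn outside -1 to 1 is refused whole. A call with a gripper value outside its range is refused whole. The fingers move at their own pace and stop on an object; "squeeze" is the grip in N (left out, the last holds). Time passes only in rows, so rows that repeat a pose let the fingers close. It gives the time, the measured TCP pose, the force, the opening and the grip force at its end, in the units of the state.
- state(): the state, without advancing time (a new reading comes with each control period).
- read_camera(name): name is "scene" or "side" or "wrist"; returns a dict with "pixels" (420x560x3 uint8, red, green, blue), "z_map" (420x560 float32, m along the optical axis (not along the pixel's ray), 0 where there is no reading), "vfov" (degrees; the focal length in pixels is half the picture's height over the tangent of half this angle, whatever the lens; pixels are square), "cx", "cy" (the principal point, pixels), "k1" (the pictures are not rectified: a ray, as slopes to the right and down, at radius r is drawn at 1 + k1 r^2 times it, then the intrinsics apply), "R" (3x3) and "t" (3): a world point X has camera coordinates R X + t. Camera axes: x right, y down, z forward; pixel columns grow to the right and rows downward; lengths in m; the calibration is good to about 2 mm. A picture is of the moment at which its call begins.
- job_done(): hands the job in; it is judged then, once.
The state is a dict: "t": time; "joints": joint angles; "qvel": joint speeds; "effort": joint torques, N m; "position": TCP position; "eef_rot": TCP orientation; "wrist_force": force on the tool from outside, world axes, zero at the start; "torque": the same for the moment, N m; "width": finger opening in m; "grip_force": force on a finger pad.
Only numpy, scipy, OpenCV 4.12 (cv2) and the standard library are available. Lean on these libraries where they do the work, as an engineer would, in place of code of your own. Each camera call takes 0.05 s, during which the arm holds its last target. There are 200 camera calls.

## Working session

There is one attempt and no reset: what is moved stays moved. The work goes in short steps, Python scripts to look and compute and a tool call to move; the robot and the scene stay as the last step left them, time stands still between calls to the robot, and variables do not carry over. Pictures are saved under pics/ and viewed, at most 10 in all, crops included, and the job is handed in when it is done.

Besides the shell and the picture viewer there is one more tool, called after ">>>" as name([rows], argument=value, ...), one row to a line, values as JSON. apply_moves: Moves the arm, as the interface text tells. Shifts and turns lie within -1 to 1; 1 stands for 100 mm of shift or 45 degrees of turn. Its arguments: {"type":"object","properties":{"steps":{"type":"array","items":{"type":"array","items":{"type":"number","minimum":-1,"maximum":1}}},"squeeze":{"type":"number"}},"required":["steps"]}

```bash
mkdir -p pics; ls
cat > h.py <<'E'
import numpy as np, cv2
from rig import state, read_camera, job_done, tcp_to_grasp
def pts(c):
    """world point for each pixel (HxWx3) from z_map, undistorting"""
    h,w=c["z_map"].shape; f=h/2/np.tan(np.radians(c["vfov"])/2)
    K=np.array([[f,0,c["cx"]],[0,f,c["cy"]],[0,0,1]])
    v,u=np.mgrid[:h,:w]
    p=np.stack([u,v],-1).reshape(-1,1,2).astype(np.float64)
    s=cv2.undistortPoints(p,K,np.array([c["k1"],0,0,0,0.])).reshape(h,w,2)
    d=np.dstack([s,np.ones((h,w))])
    P=d*c["z_map"][...,None]
    return (P-c["t"])@c["R"], d@c["R"], -c["R"].T@c["t"]
def save(c,n): cv2.imwrite("pics/"+n,c["pixels"][...,::-1])
E
python3 - <<'E'
from h import *
import pickle
s=state(); print({k:np.round(v,3) for k,v in s.items()}, tcp_to_grasp)
for n in("scene","side","wrist"):
    c=read_camera(n); pickle.dump(c,open(n+".pkl","wb")); save(c,n+"0.png")
    print(n,c["vfov"],c["k1"],np.round(-c["R"].T@c["t"],3))
a=[cv2.imread(f"pics/{n}0.png") for n in("scene","side")]
E
```

```text
pics
{'t': np.float64(0.0), 'joints': array([-0.023,  0.333, -0.065,  1.461,  0.022,  1.35 , -0.089]), 'qvel': array([-0.001, -0.002, -0.   , -0.   , -0.   , -0.   ,  0.001]), 'effort': array([ 0.0000e+00, -6.2545e+01,  5.0000e-02, -3.9161e+01,  1.6000e-02,
        1.0000e-02, -0.0000e+00]), 'position': array([ 0.625, -0.   ,  0.23 ]), 'eef_rot': array([-0.   ,  0.707,  0.707, -0.001]), 'wrist_force': array([ 0.585, -0.037, -1.055]), 'torque': array([ 0.006,  0.035, -0.042]), 'grip_force': np.float64(0.0), 'width': np.float64(0.086)} 0.0187
scene 55.42407807381798 0.015074479598203567 [ 0.142 -0.559  0.754]
side 54.4668011353881 -0.06657513877333557 [0.416 0.686 0.561]
wrist 60.717367040069796 0.027967045815148302 [0.626 0.071 0.373]
```

View pics/scene0.png

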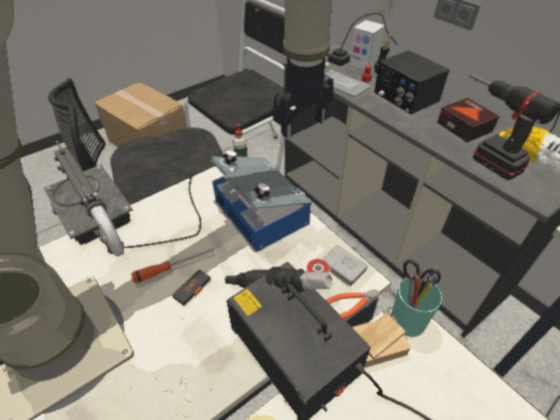

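View pics/wrist0.png

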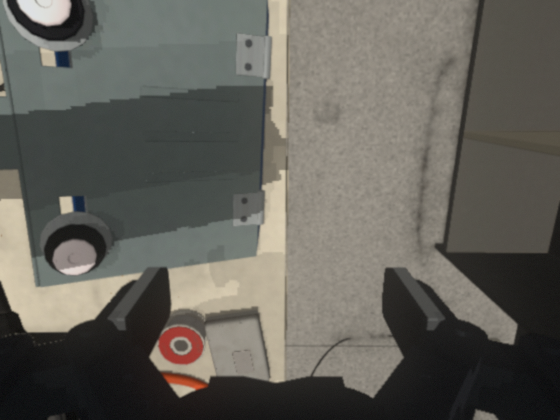

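The scene picture shows the blue box at about (262,210) with the grey flap ajar above it. The wrist picture shows the hinges on the right (+x), the right pin at (75,255) and the left pin at (45,5), cut off at the edge.

Run:
```python
from h import *
import pickle
for n,roi in(("wrist",(0,300,0,140)),("scene",(130,220,200,320)),("side",None)):
    c=pickle.load(open(n+".pkl","rb")); P,d,o=pts(c); px=c["pixels"]; z=c["z_map"]
    hsv=cv2.cvtColor(px,cv2.COLOR_RGB2HSV)
    work=(z>0)&(P[...,2]>0.07)&(P[...,2]<0.3)&(P[...,0]>0.35)&(P[...,0]<0.8)&(abs(P[...,1])<0.4)
    m=work&(hsv[...,1]<45)&(hsv[...,2]>150)
    k,l,st,ce=cv2.connectedComponentsWithStats(m.astype(np.uint8))
    for i in range(1,k):
        if st[i,4]>12: print(n,"white",np.round(ce[i]),st[i,4],np.round(np.median(P[l==i],0),3),np.round(P[l==i].max(0),3))
    b=(z>0)&(hsv[...,0]>100)&(hsv[...,0]<125)&(hsv[...,1]>130)&(P[...,2]>0.005)&(P[...,2]<0.08)&(P[...,0]>0.4)&(P[...,0]<0.8)&(abs(P[...,1])<0.35)
    if b.sum()>50:
        Q=P[b]; print(n,"blue",b.sum(),np.percentile(Q,[1,50,99],axis=0).round(3).tolist())
        r=cv2.minAreaRect((Q[:,:2]*1000).astype(np.float32)); print(r)
    if n=="wrist":
        m=(z>0)&(P[...,2]>0.06)&(P[...,2]<0.25); m[:, 290:]=0; m[265:]=0
        for (u,v) in [(265,56),(250,210),(37,283),(257,255),(100,60),(200,60),(60,150),(200,160),(255,150),(20,150),(30,150)]:
            print((u,v),P[v,u].round(3))
```

```text
wrist white [25. 30.] 325 [0.481 0.108 0.144] [0.492 0.123 0.148]
wrist white [46. 10.] 1028 [0.507 0.116 0.163] [0.518 0.121 0.169]
wrist white [265.  62.] 73 [0.617 0.099 0.079] [0.618 0.114 0.081]
wrist white [255. 219.] 78 [ 0.608 -0.026  0.08 ] [ 0.612 -0.022  0.083]
wrist white [ 76. 269.] 244 [ 0.499 -0.032  0.164] [ 0.507 -0.029  0.168]
wrist blue 267 [[0.452, -0.022, 0.062], [0.458, 0.098, 0.069], [0.46, 0.107, 0.075]]
((455.5325012207031, 42.13574981689453), (130.75706481933594, 3.3073761463165283), 86.99468231201172)
(265, 56) [0.617 0.104 0.079]
(250, 210) [ 0.604 -0.017  0.082]
(37, 283) [ 0.46  -0.05   0.147]
(257, 255) [ 0.605 -0.095  0.001]
(100, 60) [0.513 0.096 0.125]
(200, 60) [0.572 0.099 0.099]
(60, 150) [0.486 0.04  0.137]
(200, 160) [0.567 0.028 0.098]
(255, 150) [0.609 0.033 0.08 ]
(20, 150) [0.466 0.041 0.146]
(30, 150) [0.472 0.041 0.145]
scene white [240. 140.] 78 [0.607 0.247 0.078] [0.628 0.27  0.085]
scene white [231. 153.] 44 [0.505 0.118 0.164] [0.515 0.136 0.168]
scene white [255. 162.] 268 [0.576 0.123 0.098] [0.623 0.147 0.124]
scene white [224. 164
[... 789 characters left out ...]
946044922), 87.09736633300781)
side white [322. 143.] 146 [ 0.437 -0.267  0.16 ] [ 0.457 -0.234  0.173]
side white [287. 188.] 41 [ 0.497 -0.02   0.164] [ 0.507 -0.013  0.169]
side white [300. 194.] 14 [ 0.474 -0.038  0.142] [ 0.478 -0.029  0.144]
side white [273. 228.] 80 [0.505 0.122 0.164] [0.517 0.134 0.169]
side white [287. 240.] 70 [0.481 0.124 0.144] [0.497 0.143 0.147]
side white [222. 255.] 70 [0.607 0.104 0.083] [0.618 0.117 0.09 ]
side white [197. 323.] 274 [0.606 0.27  0.079] [0.627 0.279 0.087]
side blue 1875 [[0.448, -0.049, 0.006], [0.498, 0.153, 0.048], [0.616, 0.158, 0.075]]
((531.5379028320312, 107.98406219482422), (174.03695678710938, 319.2630920410156), 0.989678680896759)
```

View pics/side0.png

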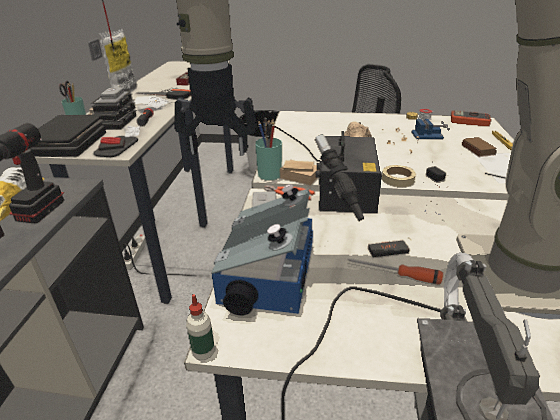

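The side view agrees: the flap is open about 0.45 rad and both rivets stand at the slots' outer ends. The housing centre is at about (0.531, 0.047) with yaw about -2.9°. Next I shut the fingers, align with the box and go over the middle of the flap.

>>> apply_moves([
  [0.17,-0.33,0,0,0,0.064,-1],
  [0.34,-0.66,0,0,0,0.064,-1],
  [0.5,-1,0,0,0,0.064,-1],
  [0.5,-1,0,0,0,0.064,-1],
  [0.5,-1,0,0,0,0.064,-1],
  [0.5,-1,0,0,0,0.064,-1],
  [0.5,-1,0,0,0,0.064,-1],
], squeeze=20)

```text
t: 0.85
position: [0.5257, 0.0494, 0.2311]
eef_rot: [-0.0, 0.725, 0.689, -0.0]
wrist_force: [0.3, -0.3, -1.3]
width: -0.0002
grip_force: 0.0
```

>>> apply_moves([
  [0,-0.3,0.1,0,0,0,-1],
  [0,-0.5,0.3,0,0,0,-1],
  [0,-0.5,0.5,0,0,0,-1],
  [0,-0.5,0.6,0,0,0,-1],
  [0,-0.5,0.7,0,0,0,-1],
  [0,-0.5,0.8,0,0,0,-1],
  [0,-0.5,0.9,0,0,0,-1],
  [0,-0.5,1,0,0,0,-1],
  [0,-0.5,1,0,0,0,-1],
])

```text
t: 1.75
position: [0.4744, 0.0524, 0.1299]
eef_rot: [-0.001, 0.725, 0.689, -0.001]
wrist_force: [-0.0, -0.8, -0.5]
width: 0.0001
grip_force: 0.0
```

>>> apply_moves([
  [0,0,0.1,0,0,0,-1],
  [0,0,0.2,0,0,0,-1],
  [0,0,0.3,0,0,0,-1],
  [0,0,0.4,0,0,0,-1],
  [0,0,0.47,0,0,0,-1],
  [0,0,0.5,0,0,0,-1],
  [0,0,0.52,0,0,0,-1],
  [0,0,0.53,0,0,0,-1],
  [0,0,0.53,0,0,0,-1],
])

```text
t: 2.65
position: [0.4753, 0.0526, 0.0785]
eef_rot: [0.0, 0.725, 0.689, 0.0]
wrist_force: [0.6, 0.1, -0.2]
width: 0.0001
grip_force: 0.0
```

>>> apply_moves([
  [0,0,0.01,0,0,0,-1],
  [0,0,0.02,0,0,0,-1],
  [0,0,0.02,0,0,0,-1],
])

```text
t: 2.95
position: [0.4755, 0.0526, 0.078]
eef_rot: [0.0, 0.725, 0.689, 0.0]
wrist_force: [-8.3, -1.4, 17.3]
width: 0.0001
grip_force: 9.2
```

>>> apply_moves([
  [0,0,-0.2,0,0,0,-1],
  [0,0,-0.6,0,0,0,-1],
  [-0.3,0,-1,0,0,0,-1],
  [-0.5,0,-1,0,0,0,-1],
  [-0.5,0,-1,0,0,0,-1],
  [-0.5,0,-1,0,0,0,-1],
  [-0.5,0,-1,0,0,0,-1],
])

```text
t: 3.65
position: [0.4723, 0.0035, 0.1758]
eef_rot: [-0.0, 0.724, 0.69, -0.0]
wrist_force: [-0.4, 0.1, -0.5]
width: 0.0003
grip_force: 0.0
```

```bash
cat > pins.py <<'E'
from h import *
import sys
s=state(); print("tcp",s["position"].round(4),"F",s["wrist_force"].round(2),"t",round(s["t"],2))
C=np.array([.531,.047]); yh=np.array([.051,.9987]); xh=np.array([.9987,-.051])
for n in sys.argv[2:]:
    c=read_camera(n); save(c,f"{n}{sys.argv[1]}.png"); P,d,o=pts(c); z=c["z_map"]
    hsv=cv2.cvtColor(c["pixels"],cv2.COLOR_RGB2HSV)
    q=(P[...,:2]-C)@np.stack([xh,yh],1)   # housing coords
    print(n,"flap z at mid-front",np.median(P[...,2][(z>0)&(abs(q[...,0]+.055)<.01)&(abs(q[...,1])<.02)]).round(4))
    for side in(1,-1):
        near=(z>0)&(abs(q[...,0]+.058)<.03)&(abs(q[...,1]-side*.062)<.035)
        for nm,m in(("pin",near&(hsv[...,2]>120)&(hsv[...,1]<60)&(P[...,2]>.082)),("rivet",near&(P[...,2]>.0835))):
            k,l,st,ce=cv2.connectedComponentsWithStats(m.astype(np.uint8))
            if k<2: continue
            i=1+np.argmax(st[1:,4]); Q=P[l==i]; top=np.percentile(Q[:,2],90)
            Z=Q[:,2]>top-.003
            print(n,"LR"[side<0],nm,"px",ce[i].round(),st[i,4],"top z",top.round(4),"xy",Q[Z,:2].mean(0).round(4),"housing bbox mid",((q[l==i].max(0)+q[l==i].min(0))/2).round(4),"size",(np.ptp(q[l==i],axis=0)).round(4))
E
python3 pins.py 1 wrist scene side
```

```text
tcp [0.4723 0.0035 0.1758] F [-0.37  0.11 -0.45] t 3.65
wrist flap z at mid-front 0.078
wrist L pin px [276.  13.] 1204 top z 0.1097 xy [0.479  0.1185] housing bbox mid [-0.0556  0.0689] size [0.0254 0.0171]
wrist L rivet px [276.  20.] 2531 top z 0.1094 xy [0.4789 0.1184] housing bbox mid [-0.0554  0.0664] size [0.035  0.0233]
wrist R pin px [273. 248.] 151 top z 0.1094 xy [ 0.4704 -0.0137] housing bbox mid [-0.0574 -0.0636] size [0.0158 0.0064]
wrist R rivet px [268. 348.] 29001 top z 0.2621 xy [0.474  0.0194] housing bbox mid [-0.058  -0.0537] size [0.06   0.0534]
scene flap z at mid-front 0.0773
scene L pin px [224. 175.] 66 top z 0.109 xy [0.4801 0.1198] housing bbox mid [-0.0516  0.0711] size [0.0279 0.0253]
scene L rivet px [224. 177.] 133 top z 0.1085 xy [0.4803 0.1201] housing bbox mid [-0.0545  0.0683] size [0.0337 0.0309]
scene R pin px [255. 209.] 75 top z 0.1094 xy [ 0.4721 -0.025 ] housing bbox mid [-0.052  -0.0738] size [0.0281 0.0237]
scene R rivet px [246.  99.] 4252 top z 0.4928 xy [ 0.4868 -0.0461] housing bbox mid [-0.058  -0.0637] size [0.06   0.0667]
side flap z at mid-front 0.4111
side L pin px [289. 256.] 101 top z 0.1094 xy [0.4794 0.1243] housing bbox mid [-0.0551  0.0737] size [0.0233 0.0233]
side L rivet px [289. 260.] 259 top z 0.109 xy [0.4794 0.1246] housing bbox mid [-0.0552  0.0758] size [0.0351 0.0298]
side R pin px [300. 213.] 66 top z 0.1092 xy [ 0.4716 -0.0196] housing bbox mid [-0.0556 -0.0703] size [0.0228 0.0215]
side R rivet px [299. 157.] 1411 top z 0.288 xy [0.4677 0.0145] housing bbox mid [-0.058  -0.0431] size [0.06   0.0322]
```

View pics/wrist1.png

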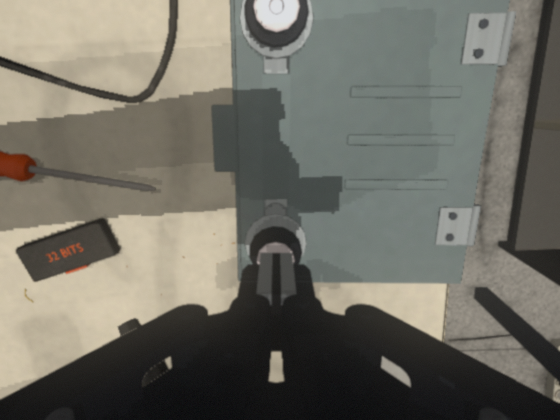

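The picture shows the flap shut (z = 0.078), the left pin at (276,13) and the right pin half hidden behind the fingers at (273,248). The right pin is near (0.471, -0.023), so I start with that one: go down and press lightly.

>>> apply_moves([
  [-0.13,0,0.2,0,0,0,-1],
  [-0.26,0,0.4,0,0,0,-1],
  [-0.26,0,0.55,0,0,0,-1],
  [-0.26,0,0.62,0,0,0,-1],
  [-0.26,0,0.65,0,0,0,-1],
  [-0.26,0,0.67,0,0,0,-1],
  [-0.26,0,0.69,0,0,0,-1],
  [-0.26,0,0.71,0,0,0,-1],
  [-0.26,0,0.71,0,0,0,-1],
  [-0.26,0,0.71,0,0,0,-1],
])

```text
t: 4.8
position: [0.4715, -0.0233, 0.1056]
eef_rot: [0.0, 0.725, 0.689, 0.0]
wrist_force: [-0.0, 0.5, 1.3]
width: -0.0001
grip_force: 0.3
```

>>> apply_moves([
  [0,0,0.01,0,0,0,-1],
  [0.01,0,0.01,0,0,0,-1],
  [0.02,0,0.01,0,0,0,-1],
  [0.03,0,0.01,0,0,0,-1],
  [0.04,0,0.01,0,0,0,-1],
  [0.04,0,0.01,0,0,0,-1],
])

```text
t: 5.4
position: [0.4717, -0.0192, 0.1045]
eef_rot: [0.0, 0.725, 0.689, 0.0]
wrist_force: [0.2, -1.3, 4.2]
width: -0.0001
grip_force: 1.8
```

>>> apply_moves([
  [0.01,0,0,0,0,0,-1],
  [0.02,0,0,0,0,0,-1],
  [0.03,0,0,0,0,0,-1],
  [0.03,0,0,0,0,0,-1],
])

```text
t: 5.8
position: [0.4718, -0.0161, 0.1044]
eef_rot: [0.0, 0.725, 0.689, 0.0]
wrist_force: [1.7, -0.8, 2.9]
width: 0.0
grip_force: 1.8
```

>>> apply_moves([
  [0.01,0,0,0,0,0,-1],
  [0.02,0,0,0,0,0,-1],
  [0.03,0,0,0,0,0,-1],
  [0.03,0,0,0,0,0,-1],
])

```text
t: 6.2
position: [0.4719, -0.0129, 0.1044]
eef_rot: [-0.0, 0.724, 0.689, 0.0]
wrist_force: [2.4, -0.2, 3.5]
width: -0.0001
grip_force: 1.6
```

>>> apply_moves([
  [0.01,0,0,0,0,0,-1],
  [0.02,0,0,0,0,0,-1],
  [0.03,0,0,0,0,0,-1],
  [0.03,0,0,0,0,0,-1],
])

```text
t: 6.6
position: [0.4713, -0.01, 0.1039]
eef_rot: [-0.0, 0.725, 0.689, -0.0]
wrist_force: [0.3, 0.4, 0.4]
width: 0.0
grip_force: 0.4
```

The force has dropped at y = -0.010, so I press 2 mm more to check for the hole.

>>> apply_moves([
  [0,0,0.01,0,0,0,-1],
  [0,0,0.02,0,0,0,-1],
  [0,0,0.02,0,0,0,-1],
])

```text
t: 6.9
position: [0.4716, -0.0104, 0.102]
eef_rot: [-0.0, 0.725, 0.689, -0.0]
wrist_force: [0.1, -0.4, -0.4]
width: 0.0002
grip_force: 0.0
```

>>> apply_moves([
  [0,0,0.01,0,0,0,-1],
  [0,0,0.02,0,0,0,-1],
  [0,0,0.03,0,0,0,-1],
  [0,0,0.04,0,0,0,-1],
  [0,0,0.045,0,0,0,-1],
  [0,0,0.05,0,0,0,-1],
  [0,0,0.05,0,0,0,-1],
])

```text
t: 7.6
position: [0.472, -0.0105, 0.0973]
eef_rot: [0.0, 0.725, 0.689, 0.0]
wrist_force: [0.4, 0.1, 0.5]
width: 0.0
grip_force: 0.0
```

>>> apply_moves([
  [0,0,0.005,0,0,0,-1],
  [0,0,0.008,0,0,0,-1],
  [0,0,0.008,0,0,0,-1],
])

```text
t: 7.9
position: [0.4721, -0.0105, 0.097]
eef_rot: [0.0, 0.725, 0.689, 0.0]
wrist_force: [-3.1, -0.5, 5.5]
width: 0.0
grip_force: 3.2
```

Run:
```python
from h import *
C=np.array([.531,.047]); yh=np.array([.051,.9987]); xh=np.array([.9987,-.051])
c=read_camera("scene"); 
a=cv2.resize(c["pixels"][140:250,170:330],None,fx=4,fy=4,interpolation=cv2.INTER_CUBIC)
cv2.imwrite("pics/zoom2.png",a[...,::-1])
P,d,o=pts(c); q=(P[...,:2]-C)@np.stack([xh,yh],1)
hsv=cv2.cvtColor(c["pixels"],cv2.COLOR_RGB2HSV)
m=(abs(q[...,0]+.058)<.02)&(abs(q[...,1]+.06)<.03)&(P[...,2]>.075)&(P[...,2]<.12)
b=m&(hsv[...,2]<60)&(P[...,2]<.095); w=m&(hsv[...,2]>120)&(hsv[...,1]<60)&(P[...,2]>.085)
for n,k in(("black",b),("white",w)):
    print(n,k.sum(), np.percentile(P[k][:,2],[10,50,90]).round(4) if k.any() else "", q[k].mean(0).round(4))
```

```text
black 59 [0.0803 0.0835 0.0854] [-0.0588 -0.0653]
white 0  [nan nan]<stdin>:11: RuntimeWarning: Mean of empty slice.
  ret = um.true_divide(
```

View pics/zoom2.png

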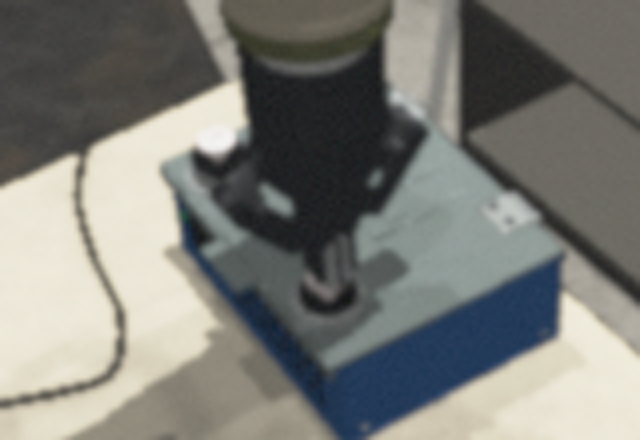

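The zoom shows the fingers on the right rivet at (330,290) with the collar down: its top measures 0.085, and the force at z = 0.097 is 5.5 N. The sleeve is seated, so I drive the pin in.

>>> apply_moves([
  [0,0,0.02,0,0,0,-1],
  [0,0,0.04,0,0,0,-1],
  [0,0,0.06,0,0,0,-1],
  [0,0,0.08,0,0,0,-1],
  [0,0,0.1,0,0,0,-1],
  [0,0,0.115,0,0,0,-1],
  [0,0,0.115,0,0,0,-1],
])

```text
t: 8.65
position: [0.4721, -0.0105, 0.0858]
eef_rot: [0.0, 0.725, 0.689, 0.0]
wrist_force: [-4.5, 0.4, 9.7]
width: -0.0004
grip_force: 4.8
```

>>> apply_moves([
  [0,0,0.01,0,0,0,-1],
  [0,0,0.015,0,0,0,-1],
  [0,0,0.015,0,0,0,-1],
])

```text
t: 8.95
position: [0.4722, -0.0105, 0.0848]
eef_rot: [0.0, 0.725, 0.689, 0.0]
wrist_force: [-7.1, -0.6, 16.6]
width: 0.0
grip_force: 8.6
```

>>> apply_moves([
  [0,0,0.008,0,0,0,-1],
  [0,0,0.008,0,0,0,-1],
  [0,0,0.008,0,0,0,-1],
])

```text
t: 9.25
position: [0.4723, -0.0104, 0.0847]
eef_rot: [0.0, 0.725, 0.689, 0.0]
wrist_force: [-11.7, 0.3, 25.2]
width: -0.0002
grip_force: 12.8
```

Right rivet flush at z = 0.0847, force rising with no further travel. Now over to the left rivet at about (0.479, 0.1225).

>>> apply_moves([
  [0,0,-0.1,0,0,0,-1],
  [0,0,-0.4,0,0,0,-1],
  [0.2,0,-0.6,0,0,0,-1],
  [0.5,0,-0.6,0,0,0,-1],
  [0.8,0,-0.6,0,0,0,-1],
  [0.8,0,-0.6,0,0,0,-1],
  [0.8,0,-0.6,0,0,0,-1],
])

```text
t: 9.95
position: [0.4759, 0.0697, 0.1427]
eef_rot: [0.0, 0.724, 0.69, -0.0]
wrist_force: [0.6, -0.3, -0.7]
width: 0.0
grip_force: 0.0
```

>>> apply_moves([
  [0.25,0,0,0,0,0,-1],
  [0.53,0,0,0,0,0,-1],
  [0.53,0,0.1,0,0,0,-1],
  [0.53,0,0.2,0,0,0,-1],
  [0.53,0,0.28,0,0,0,-1],
  [0.53,0,0.32,0,0,0,-1],
  [0.53,0,0.34,0,0,0,-1],
  [0.53,0,0.36,0,0,0,-1],
  [0.53,0,0.38,0,0,0,-1],
  [0.53,0,0.38,0,0,0,-1],
])

```text
t: 10.95
position: [0.4787, 0.1223, 0.1048]
eef_rot: [0.0, 0.725, 0.689, 0.0]
wrist_force: [0.6, -0.3, 1.1]
width: 0.0001
grip_force: 0.4
```

```bash
python3 pins.py 3 scene side | grep -v rivet
```

```text
tcp [0.4787 0.1223 0.1048] F [ 0.57 -0.26  1.07] t 10.95
scene flap z at mid-front 0.4458
scene L pin px [194.   2.] 38 top z 0.5198 xy [0.4501 0.0869] housing bbox mid [-0.0754  0.0391] size [0.0224 0.024 ]
scene R pin px [251. 212.] 73 top z 0.0857 xy [ 0.4727 -0.0084] housing bbox mid [-0.0558 -0.0576] size [0.0256 0.0268]
side flap z at mid-front 0.0778
side L pin px [292.   5.] 215 top z 0.5135 xy [0.4594 0.1177] housing bbox mid [-0.0581  0.0625] size [0.0595 0.0673]
side R pin px [301. 226.] 29 top z 0.0854 xy [ 0.4674 -0.0056] housing bbox mid [-0.0607 -0.0569] size [0.0123 0.0204]
```

The right pin's top measures about 0.0855, so it is flush. Now I slide the left one inward (tool -x) in 3 mm steps.

>>> apply_moves([
  [0,0,0.005,0,0,0,-1],
  [-0.01,0,0.005,0,0,0,-1],
  [-0.02,0,0.005,0,0,0,-1],
  [-0.03,0,0.005,0,0,0,-1],
  [-0.03,0,0.005,0,0,0,-1],
])

```text
t: 11.55
position: [0.4787, 0.1195, 0.1044]
eef_rot: [0.0, 0.725, 0.689, 0.0]
wrist_force: [0.5, 1.3, 3.3]
width: 0.0001
grip_force: 1.8
```

>>> apply_moves([
  [-0.01,0,0,0,0,0,-1],
  [-0.02,0,0,0,0,0,-1],
  [-0.03,0,0,0,0,0,-1],
  [-0.03,0,0,0,0,0,-1],
])

```text
t: 11.95
position: [0.4784, 0.116, 0.1042]
eef_rot: [0.0, 0.725, 0.689, -0.0]
wrist_force: [1.4, -0.2, 3.2]
width: 0.0002
grip_force: 1.6
```

>>> apply_moves([
  [-0.01,0,0,0,0,0,-1],
  [-0.02,0,0,0,0,0,-1],
  [-0.03,0,0,0,0,0,-1],
  [-0.03,0,0,0,0,0,-1],
])

```text
t: 12.35
position: [0.4778, 0.113, 0.1039]
eef_rot: [-0.0, 0.725, 0.689, -0.0]
wrist_force: [0.4, 0.0, 1.2]
width: -0.0003
grip_force: 0.4
```

>>> apply_moves([
  [-0.01,0,0,0,0,0,-1],
  [-0.02,0,0,0,0,0,-1],
  [-0.02,0,0,0,0,0,-1],
])

```text
t: 12.65
position: [0.4778, 0.1113, 0.104]
eef_rot: [-0.0, 0.725, 0.689, -0.0]
wrist_force: [-0.3, 0.2, 0.1]
width: -0.0003
grip_force: 0.0
```

>>> apply_moves([
  [0,0,0.01,0,0,0,-1],
  [0,0,0.02,0,0,0,-1],
  [0,0,0.02,0,0,0,-1],
])

```text
t: 12.95
position: [0.478, 0.1114, 0.1021]
eef_rot: [-0.0, 0.725, 0.689, -0.0]
wrist_force: [0.1, -0.8, 0.2]
width: 0.0
grip_force: 0.0
```

>>> apply_moves([
  [0,0,0.01,0,0,0,-1],
  [0,0,0.02,0,0,0,-1],
  [0,0,0.03,0,0,0,-1],
  [0,0,0.04,0,0,0,-1],
  [0,0,0.05,0,0,0,-1],
  [0,0,0.057,0,0,0,-1],
  [0,0,0.057,0,0,0,-1],
])

```text
t: 13.65
position: [0.4782, 0.1114, 0.097]
eef_rot: [0.0, 0.725, 0.689, 0.0]
wrist_force: [-3.3, -1.7, 7.6]
width: -0.0002
grip_force: 3.7
```

Run:
```python
from h import *
C=np.array([.531,.047]); yh=np.array([.051,.9987]); xh=np.array([.9987,-.051])
for n in ("scene","side"):
    c=read_camera(n); P,d,o=pts(c); q=(P[...,:2]-C)@np.stack([xh,yh],1)
    hsv=cv2.cvtColor(c["pixels"],cv2.COLOR_RGB2HSV)
    m=(abs(q[...,0]+.058)<.02)&(abs(q[...,1]-.06)<.03)&(P[...,2]>.075)&(P[...,2]<.12)
    b=m&(hsv[...,2]<60)&(P[...,2]<.095)
    print(n,b.sum(),np.percentile(P[b][:,2],[10,50,90]).round(4),q[b].mean(0).round(4),np.percentile(q[b],[2,98],axis=0).round(3).tolist())
```

```text
scene 51 [0.0791 0.0832 0.0859] [-0.0578  0.0549] [[-0.07, 0.044], [-0.041, 0.068]]
side 119 [0.0802 0.0837 0.0853] [-0.0569  0.0684] [[-0.072, 0.052], [-0.041, 0.081]]
```

The left collar top also reads about 0.085, and it resists at z = 0.097, so it is seated. I drive the left pin in.

>>> apply_moves([
  [0,0,0.02,0,0,0,-1],
  [0,0,0.04,0,0,0,-1],
  [0,0,0.06,0,0,0,-1],
  [0,0,0.08,0,0,0,-1],
  [0,0,0.1,0,0,0,-1],
  [0,0,0.115,0,0,0,-1],
  [0,0,0.13,0,0,0,-1],
  [0,0,0.135,0,0,0,-1],
  [0,0,0.135,0,0,0,-1],
])

```text
t: 14.65
position: [0.4783, 0.1114, 0.0848]
eef_rot: [0.0, 0.725, 0.689, 0.0]
wrist_force: [-9.4, -3.2, 22.9]
width: 0.0003
grip_force: 11.5
```

Bottomed out. I retract and check.

>>> apply_moves([
  [0,0,-0.1,0,0,0,-1],
  [0,0,-0.4,0,0,0,-1],
  [-0.3,0.2,-0.8,0,0,0,-1],
  [-0.5,0.6,-1,0,0,0,-1],
  [-0.5,1,-1,0,0,0,-1],
  [-0.5,1,-1,0,0,0,-1],
  [-0.5,1,-1,0,0,0,-1],
  [-0.5,1,-1,0,0,0,-1],
])

```text
t: 15.45
position: [0.5745, 0.0571, 0.1827]
eef_rot: [-0.0, 0.724, 0.689, -0.0]
wrist_force: [-0.4, 0.2, -0.5]
width: -0.0
grip_force: 0.0
```

```bash
python3 pins.py 4 wrist side scene
python3 - <<'E'
import cv2
a=cv2.imread("pics/side4.png")[190:300,200:340]; cv2.imwrite("pics/zoom4.png",cv2.resize(a,None,fx=4,fy=4,interpolation=cv2.INTER_CUBIC))
E
```

```text
tcp [0.5745 0.0571 0.1827] F [-0.39  0.21 -0.47] t 15.45
wrist flap z at mid-front 0.0778
wrist L pin px [125. 133.] 984 top z 0.0856 xy [0.4792 0.1129] housing bbox mid [-0.0555  0.0632] size [0.0227 0.0225]
wrist L rivet px [125. 133.] 2117 top z 0.0857 xy [0.4792 0.1129] housing bbox mid [-0.0552  0.0629] size [0.0354 0.0355]
wrist R pin px [143. 295.] 731 top z 0.0855 xy [ 0.4729 -0.0066] housing bbox mid [-0.0557 -0.0567] size [0.0246 0.0255]
wrist R rivet px [143. 295.] 1446 top z 0.0856 xy [ 0.4731 -0.0065] housing bbox mid [-0.0555 -0.0566] size [0.0358 0.0362]
side flap z at mid-front 0.0777
side L pin px [290. 262.] 78 top z 0.0856 xy [0.4785 0.1136] housing bbox mid [-0.0559  0.0639] size [0.0213 0.0229]
side L rivet px [289. 263.] 157 top z 0.0857 xy [0.479  0.1148] housing bbox mid [-0.0557  0.0652] size [0.0345 0.0364]
side R pin px [299. 225.] 64 top z 0.0855 xy [ 0.4718 -0.0069] housing bbox mid [-0.0556 -0.0581] size [0.0229 0.0236]
side R rivet px [299. 226.] 112 top z 0.0856 xy [ 0.4725 -0.0045] housing bbox mid [-0.055  -0.0555] size [0.0335 0.0369]
scene flap z at mid-front 0.0776
scene L pin px [226. 184.] 41 top z 0.0851 xy [0.4788 0.1108] housing bbox mid [-0.0551  0.0608] size [0.0196 0.0231]
scene L rivet px [227. 183.] 75 top z 0.0857 xy [0.4803 0.1102] housing bbox mid [-0.0531  0.0605] size [0.0322 0.0363]
scene R pin px [252. 212.] 80 top z 0.0854 xy [ 0.4723 -0.0082] housing bbox mid [-0.0549 -0.0571] size [0.0281 0.0296]
scene R rivet px [230.   6.] 458 top z 0.5412 xy [ 0.4543 -0.0051] housing bbox mid [-0.058  -0.0441] size [0.06   0.0342]
```

View pics/zoom4.png

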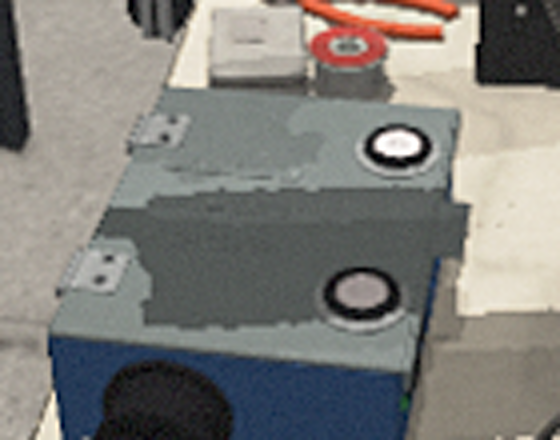

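The zoom shows the flap shut, with both rivets at (397,147) and (362,293) down on their washers and the white pins flush (tops about 0.0855). The arm is clear.

```bash
python3 -c "from rig import job_done; print(job_done())"
```

```text
the job is handed in; nothing more can be done
None
```

The filter box flap is shut and both push rivets are seated in their clips with their pins flush; I handed the job in at about 15.5 s of the 58 s allowed.

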